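Set up the treatment trolley: swap the applicator heads, disinfect, set the timer

TASK

Get the trolley ready for the next client: move whatever heads were left over in the white tray into the blue bin, and set every medium (32 mm) applicator head from the trolley down on the floor of the white tray, none on top of another, leaving the smaller and larger look-alikes standing where they are. When the tray is loaded, press the red nozzle cap of the spray bottle all the way down and let it spring back, and after that turn the timer dial to 5. Do not disturb the jar, the tweezers or the magnifier.

Things in the scene. Friction and masses are not known exactly. Their poses are not given: they have to be found in the camera images.
- m1: medium round applicator head, a short upright black cylinder with a grey groove and a bare metal top face, 32 mm in diameter, 28 mm high, about 30 g; 2 to 4 of m1..m4 are present, standing loose on the trolley among the look-alikes; this is the size to load. Origin: centre of its underside, z up its axis
- m2: medium round applicator head, a short upright black cylinder with a grey groove and a bare metal top face, 32 mm in diameter, 28 mm high, about 30 g; 2 to 4 of m1..m4 are present, standing loose on the trolley among the look-alikes; this is the size to load. Origin: centre of its underside, z up its axis
- m3: medium round applicator head, a short upright black cylinder with a grey groove and a bare metal top face, 32 mm in diameter, 28 mm high, about 30 g; 2 to 4 of m1..m4 are present, standing loose on the trolley among the look-alikes; this is the size to load. Origin: centre of its underside, z up its axis
- m4: medium round applicator head, a short upright black cylinder with a grey groove and a bare metal top face, 32 mm in diameter, 28 mm high, about 30 g; 2 to 4 of m1..m4 are present, standing loose on the trolley among the look-alikes; this is the size to load. Origin: centre of its underside, z up its axis
- s1: small round applicator head, a short upright black cylinder with a grey groove and a bare metal top face, 24 mm in diameter, 28 mm high, about 17 g; look-alike standing on the trolley, to be left there. Origin: centre of its underside, z up its axis
- s2: small round applicator head, a short upright black cylinder with a grey groove and a bare metal top face, 24 mm in diameter, 28 mm high, about 17 g; look-alike standing on the trolley, to be left there. Origin: centre of its underside, z up its axis
- l1: large round applicator head, a short upright black cylinder with a grey groove and a bare metal top face, 40 mm in diameter, 28 mm high, about 47 g; look-alike standing on the trolley, to be left there. Origin: centre of its underside, z up its axis
- l2: large round applicator head, a short upright black cylinder with a grey groove and a bare metal top face, 40 mm in diameter, 28 mm high, about 47 g; left over in the white tray from the last client (2 or 3 of l2, s3, l3 are present). Origin: centre of its underside, z up its axis
- l3: large round applicator head, a short upright black cylinder with a grey groove and a bare metal top face, 40 mm in diameter, 28 mm high, about 47 g; left over in the white tray from the last client (2 or 3 of l2, s3, l3 are present). Origin: centre of its underside, z up its axis
- s3: small round applicator head, a short upright black cylinder with a grey groove and a bare metal top face, 24 mm in diameter, 28 mm high, about 17 g; left over in the white tray from the last client (2 or 3 of l2, s3, l3 are present). Origin: centre of its underside, z up its axis
- tray: fixed white open tray, 130 (x) x 200 (y) x 30 mm high outside, walls and floor 5 mm thick. Origin: centre of its underside; its +y end carries a fixed blue spray bottle, 60 mm in diameter, standing with its axis at (0, 150) mm in the tray's frame
- cap_top (a point): centre of the top face of the red sprung nozzle cap on the blue bottle, 152 mm above the trolley when up; the cap is 32 mm in diameter, 30 mm high, its spout points at the tray
- cap (a joint): how far the nozzle cap is pressed down: 0 up, 0.010 m fully down (about 6.5 N); it springs back
- bin: fixed blue open bin, 130 (x) x 150 (y) x 40 mm high outside, walls and floor 4 mm thick. Origin: centre of its underside
- console: fixed grey timer console with wooden cheeks, 170 (x) x 150 (y) x 60 mm high. Origin: centre of its underside. The dial stands on its top face at (-20, 0) mm; the printed numbers 0 to 8 run clockwise round it, 30 degrees apart, upright for a reader on the robot's side; 4 lies towards the console's +x
- dial_grip (a point): middle of the dial's metal grip bar, on the dial's axis, 82 mm above the trolley. The bar is 40 mm long, 14 mm wide, from 71 to 93 mm above the trolley, on a black skirt 44 mm in diameter; this point's x axis runs along the bar to the end with the red pointer line, z is up
- dial (a joint): turn of the dial, rad, clockwise seen from above from the number 0 at 0; number n is at n x 0.5236 (range 0 to 4.19). It is stiff and stays where it is left
- jar: bystander: loose glass jar with a metal lid, 70 mm in diameter, 90 mm high; origin centre of underside
- tweezers: bystander: loose steel tweezers lying flat, about 100 mm long, 6 mm high; origin middle of underside, x along their length
- loupe: bystander: loose hand magnifier lying flat, black rim 48 mm in diameter, 10 mm high, handle along its +x to 92 mm; origin under the rim's centre

How it is judged:
By the outcome, as a careful person would: the job done as asked, in the order asked, and still so for the second after the job is handed in, with the robot touching nothing.
Of m1, m2, m3, m4 only 2 to 4 are there at a start; the rules pass over those that are not, and their reading is None.
Of l2, s3, l3 only 2 to 3 are there at a start; the rules pass over those that are not, and their reading is None.
At some moment in a run one of m1, m2, m3, m4 may be knocked a few centimetres aside while the robot is not near it.
Once in a run the grip may slacken for a moment while it holds something.
It also fails if it takes over 210 s, if anything falls off the work surface, if the arm or the gripper's body presses on something with over 40 N, if the wrist force passes 120 N, or if a joint passes its speed limit or range.

ROBOT

A 6-joint arm with a two-finger parallel gripper is mounted at the origin on the work surface. World frame = base frame: x ahead of the robot, y to its left, z up, the work surface at z = 0. Lengths are in m, angles in rad, forces in N, time in s.
With the tool pointing down it reaches from about 0.3 to 0.825 m from the base axis. Payload 5.4 kg.
Tool frame: the origin (TCP) lies midway between the tips of the shut fingers; the grasp point (between the pads) lies 19 mm behind it; z points along the fingers, y is the line along which they close (so a half turn about z gives the same grasp; the last joint's range is limited). The gripper opens to 92 mm and grips with 3 to 60 N. Pads are 20 mm wide; open, the fingers measure 128 mm over their backs; the gripper's body (75 mm by 189 mm) begins 69 mm behind the grasp point.
Start: joints at [-1.374, 0.158, 1.597, -0, 1.386, -0.21], TCP at [0.227, -0.528, 0.215] pointing down, gripper open.
Joint ranges: [-2.91, 2.91], [-0.94, 2.29], [0.18, 2.7], [-1.29, 4.43], [0.17, 2.64], [-3, 3]. Speed limits (rad/s): [2.57, 2.57, 3.14, 3.14, 3.14, 3.14].

INTERFACE

Orientations are given as a 3x3 rotation matrix whose columns are the frame's x, y, z axes.
In Python, from rig import status, cams, finish_job gives the robot as it stands.
- The arm moves only by the tool send_rows, never from a script. Its argument "motion" is text: rows parted by semicolons, each of 6 numbers parted by spaces: the shift along the world's x, y, z in units of 0.2 m (1.0 is 0.2 m), then the turn, a rotation vector about the world's x, y, z in units of 5 degrees (1.0 is 5 degrees). A call has 1 to 20 rows; each row shifts and turns the commanded pose from where the row before left it; what a row does not reach is not made up. A row lasts 1/12 s, in which the tool goes at most 41.7 mm and 7.16 degrees, less where a joint would pass 70% of its speed; a pose out of reach is approached as far as the arm can. A call with a number of a shift or a turn outside -1 to 1 is refused whole. A call with a gripper value outside its range is refused whole. "grip" is the closure, from -1 (fully open) to 1 (shut), set as the call begins (left out, the last holds). The fingers move at their own pace and stop on an object; "squeeze" is the grip in N (left out, the last holds). Time passes only in rows, so rows that do not move let the fingers close. It gives the time, the measured TCP pose, the force, the opening and the grip force at its end, in the units of the state.
- status.get_state(): the state, without advancing time (a new reading comes with each control period).
- cams.read_camera(name): name is "side" or "top" or "wrist"; returns (picture, depth): 420x560x3 uint8, red, green, blue; 420x560 float32, m along the optical axis (not along the pixel's ray), 0 where there is no reading.
- cams.calibration(name): a dict with "intrinsics" (3x3 intrinsics, pixels), "dist" ([k1, k2, p1, p2, k3] as OpenCV has them; the pictures are not rectified), "R" (3x3) and "t" (3): a world point X has camera coordinates R X + t. Camera axes: x right, y down, z forward; pixel columns grow to the right and rows downward; lengths in m; the calibration is good to about 2 mm. A picture is of the moment at which its call begins: read the wrist's pose just before it. calibration takes no time and is no camera call; for the wrist camera it gives the pose at the moment of the call.
- finish_job(): hands the job in; it is judged then, once.
The state is a dict: "time_s": time; "joint_pos": joint angles; "joint_vel": joint speeds; "tau": joint torques, N m; "tool_pos": TCP position; "eef_rot": TCP orientation; "wrist_force": force on the tool from outside, world axes, zero at the start; "moment": the same for the moment, N m; "opening": opening from 0.0 (shut) to 1.0 (fully open); "grip_force": force on a finger pad.
Only numpy, scipy, OpenCV 4.12 (cv2) and the standard library are available. Lean on these libraries where they do the work, as an engineer would, in place of code of your own. Each camera call takes 0.05 s, during which the arm holds its last target. There are 200 camera calls.

## Working session

There is one attempt and no reset: what is moved stays moved. The work goes in short steps, Python scripts to look and compute and a tool call to move; the robot and the scene stay as the last step left them, time stands still between calls to the robot, and variables do not carry over. Pictures are saved under pics/ and viewed, at most 14 in all, crops included, and the job is handed in when it is done.

Besides the shell and the picture viewer there is one more tool, called after ">>>" in YAML: its name, and indented under it one key for each argument. send_rows: Moves the arm, as the interface text tells. Its arguments: {"type":"object","properties":{"motion":{"type":"string"},"grip":{"type":"number"},"squeeze":{"type":"number"}},"required":["motion"]}

```bash
ls; mkdir -p pics
cat > h.py <<'E'
import numpy as np, cv2
from rig import status, cams
def shot(n):
    c=cams.calibration(n); im,d=cams.read_camera(n); return im,d,c
def ray(c,uv,z):
    """pixels -> world points on plane z"""
    uv=np.array(uv,float).reshape(-1,1,2)
    n=cv2.undistortPoints(uv,np.array(c["intrinsics"]),np.array(c["dist"])).reshape(-1,2)
    R=np.array(c["R"]);t=np.array(c["t"])
    o=-R.T@t; d=np.c_[n,np.ones(len(n))]@R
    return o+d*((z-o[2])/d[:,2])[:,None]
def pix(c,X):
    return cv2.projectPoints(np.array(X,float).reshape(-1,3),cv2.Rodrigues(np.array(c["R"]))[0],np.array(c["t"],float),np.array(c["intrinsics"]),np.array(c["dist"]))[0].reshape(-1,2)
def cloud(c,d):
    """world xyz per pixel from depth"""
    h,w=d.shape; vv,uu=np.mgrid[:h,:w]
    n=cv2.undistortPoints(np.stack([uu,vv],-1).reshape(-1,1,2).astype(float),np.array(c["intrinsics"]),np.array(c["dist"])).reshape(-1,2)
    P=np.c_[n,np.ones(len(n))]*d.reshape(-1,1)
    X=(P-np.array(c["t"]))@np.array(c["R"]); X[d.ravel()==0]=np.nan
    return X.reshape(h,w,3)
def save(n,im): cv2.imwrite("pics/%s.png"%n,im[:,:,::-1])
E
python3 - <<'E'
from h import *
for n in("top","side"):
    im,d,c=shot(n); save(n+"0",im); np.savez("%s0.npz"%n,im=im,d=d)
    print(n,np.array(c["intrinsics"]).tolist(),-np.array(c["R"]).T@c["t"],np.array(c["R"]).round(2).tolist())
E
```

```text
pics
top [[433.2025818732162, 0.0, 280.5877059575546], [0.0, 433.2025818732162, 210.62106659281542], [0.0, 0.0, 1.0]] [0.44343307 0.00697657 1.26679156] [[-0.0, -1.0, 0.01], [-1.0, 0.0, -0.1], [0.1, -0.01, -0.99]]
side [[427.04041194789505, 0.0, 286.6780640305674], [0.0, 427.04041194789505, 214.22974236108033], [0.0, 0.0, 1.0]] [0.35895425 0.68246539 0.90621757] [[-0.96, -0.28, -0.02], [-0.2, 0.73, -0.65], [0.2, -0.62, -0.76]]
```

View pics/top0.png

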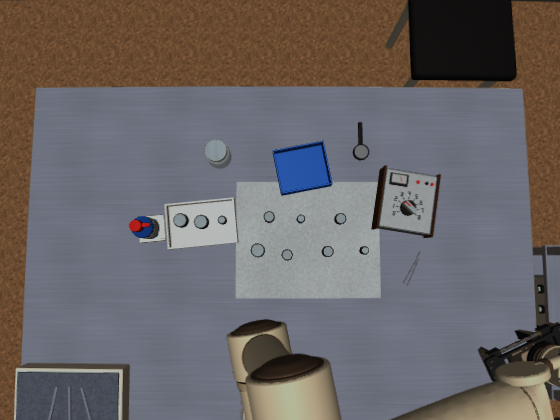

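View pics/side0.png

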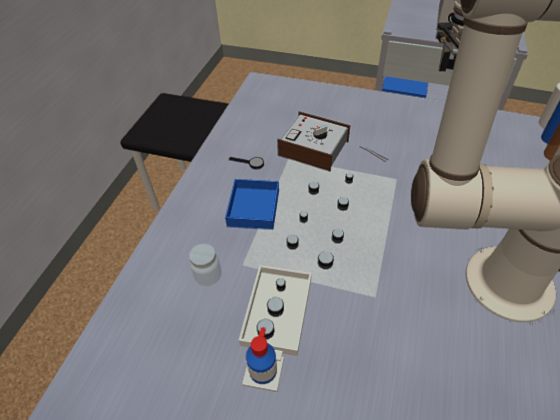

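Top view: 7 heads on the mat, two of them small at (301,219) and (364,250), one large at (258,250), and the other four probably medium. There are 3 heads in the tray at (180,220), (201,222) and (222,220). The bin is at (302,168), the dial at (408,208) and the red cap at (135,226). Next I measure them all.

```bash
cat >> h.py <<'E'
def heads(n,data=None):
    """dark-blob heads in a fixed camera view: fit rim on top by depth cloud"""
    im,d,c=data if data else shot(n)
    X=cloud(c,d); z=X[...,2]
    return im,d,c,X
E
python3 - <<'E'
from h import *
for n in("top","side"):
    f=np.load(n+"0.npz"); im,d=f["im"],f["d"]; c=cams.calibration(n); X=cloud(c,d)
    z=X[...,2]
    print(n)
    if n=="top":
        for u,v in [(320,230),(250,280),(100,300),(302,168),(230,240)]: print("z",(u,v),X[v,u].round(4))
    pts=[(269,216),(301,219),(340,218),(258,250),(287,254),(328,251),(364,250),(180,220),(201,222),(222,220)]
    guess=[ray(c0,p,.03)[0] for c0 in [cams.calibration("top")] for p in pts]
    for i,g in enumerate(guess):
        zt=.028 if i<7 else .033
        u0,v0=pix(c,[[g[0],g[1],zt]])[0]
        m=(np.hypot(X[...,0]-g[0],X[...,1]-g[1])<.027)&(z>zt-.008)&(z<zt+.01)
        if i>=7: 
            hsv=cv2.cvtColor(im,cv2.COLOR_RGB2HSV); 
        cs,_=cv2.findContours(m.astype(np.uint8),cv2.RETR_EXTERNAL,cv2.CHAIN_APPROX_NONE)
        cn=max(cs,key=cv2.contourArea)
        P=ray(c,np.vstack([cn.reshape(-1,2)]),zt)[:,:2]
        ctr,r=cv2.minEnclosingCircle(P.astype(np.float32))
        A=m.sum(); dpx=1e-9
        # area on plane
        h=ray(c,[[u0,v0],[u0+1,v0],[u0,v0+1]],zt)[:,:2]; a=abs(np.linalg.det(np.array([h[1]-h[0],h[2]-h[0]])))
        print(i,np.array(ctr).round(4),"D_area %.1f D_enc %.1f zmed %.4f"%(2000*np.sqrt(A*a/np.pi),2000*r,np.nanmedian(z[m])))
# objects from top
f=np.load("top0.npz"); im,d=f["im"],f["d"]; c=cams.calibration("top"); hsv=cv2.cvtColor(im,cv2.COLOR_RGB2HSV); X=cloud(c,d)
def box(m,z,name):
    cn=max(cv2.findContours(m.astype(np.uint8),cv2.RETR_EXTERNAL,cv2.CHAIN_APPROX_NONE)[0],key=cv2.contourArea)
    P=ray(c,cn.reshape(-1,2),z)[:,:2].astype(np.float32); b=cv2.minAreaRect(P); print(name,b)
H,S,V=cv2.split(hsv)
vv,uu=np.mgrid[:420,:560]
box((H>105)&(H<125)&(S>150)&(uu>260)&(uu<340)&(vv>130)&(vv<205),.04,"bin")
z=X[...,2]
box((z>.02)&(z<.04)&(uu>160)&(uu<242)&(vv>190)&(vv<255),.03,"tray")
box((z>.05)&(z<.1)&(uu>365)&(uu<450)&(vv>150)&(vv<250),.06,"console")
m=((H<8)|(H>172))&(S>150)&(V>80)&(uu<160)&(vv>205)&(vv<245); p=np.argwhere(m); print("cap",p.mean(0)[::-1],X[m&(z>.148)].mean(0))
m=(uu>195)&(uu<235)&(vv>130)&(vv<175)&(z>.08);print("jar",np.nanmean(X[m],0))
E
```

```text
top
z (320, 230) [ 5.134e-01 -1.192e-01  5.000e-04]
z (250, 280) [ 0.3687  0.085  -0.0011]
z (100, 300) [0.3109 0.5189 0.0006]
z (302, 168) [ 0.6961 -0.0672  0.0085]
z (230, 240) [0.4843 0.1433 0.0054]
0 [0.5516 0.0307] D_area 31.5 D_enc 31.4 zmed 0.0276
1 [ 0.5459 -0.0607] D_area 24.1 D_enc 23.7 zmed 0.0271
2 [ 0.5462 -0.175 ] D_area 31.5 D_enc 31.4 zmed 0.0269
3 [0.456  0.0634] D_area 39.3 D_enc 39.7 zmed 0.0271
4 [ 0.4425 -0.0212] D_area 30.7 D_enc 31.2 zmed 0.0273
5 [ 0.452  -0.1373] D_area 32.0 D_enc 32.1 zmed 0.0283
6 [ 0.4558 -0.2432] D_area 23.7 D_enc 24.6 zmed 0.0268
7 [0.5412 0.285 ] D_area 40.0 D_enc 40.0 zmed 0.0323
8 [0.5367 0.2256] D_area 39.9 D_enc 39.8 zmed 0.0322
9 [0.5424 0.1657] D_area 23.7 D_enc 23.5 zmed 0.0319
side
0 [0.5487 0.0414] D_area 34.1 D_enc 36.6 zmed 0.0262
1 [ 0.5442 -0.0513] D_area 25.3 D_enc 25.8 zmed 0.0261
2 [ 0.5445 -0.1637] D_area 33.7 D_enc 37.2 zmed 0.0257
3 [0.4533 0.0726] D_area 40.5 D_enc 41.0 zmed 0.0267
4 [ 0.4405 -0.0111] D_area 33.5 D_enc 34.3 zmed 0.0266
5 [ 0.4507 -0.1272] D_area 34.2 D_enc 35.8 zmed 0.0262
6 [ 0.4526 -0.233 ] D_area 26.5 D_enc 27.2 zmed 0.0258
7 [0.5392 0.2911] D_area 37.0 D_enc 41.9 zmed 0.0328
8 [0.5347 0.2336] D_area 39.8 D_enc 40.5 zmed 0.0319
9 [0.539  0.1746] D_area 24.6 D_enc 25.1 zmed 0.0307
bin ((0.6914966702461243, -0.06569021940231323), (0.1329592764377594, 0.14946585893630981), 11.073725700378418)
tray ((0.532156229019165, 0.23338648676872253), (0.13062363862991333, 0.21623645722866058), 5.689183235168457)
console ((0.5934560298919678, -0.3623262941837311), (0.16492804884910583, 0.18071433901786804), 80.59359741210938)
cap [137.02721088 225.07482993] [0.51754964 0.3730556  0.15189902]
jar [0.73005618 0.17728559 0.08995315]
```

Run:
```python
from h import *
s=status.get_state(); print({k:np.round(v,3).tolist() for k,v in s.items()})
f=np.load("top0.npz"); im=f["im"]; save("dial0",cv2.resize(im[155:245,365:450],None,fx=6,fy=6,interpolation=cv2.INTER_CUBIC))
c=cams.calibration("wrist"); print(np.array(c["R"]).round(3).tolist(),(-np.array(c["R"]).T@c["t"]).round(3),np.array(c["intrinsics"])[0,0])
```

```text
{'time_s': 0.1, 'joint_pos': [-1.374, 0.159, 1.598, 0.0, 1.386, -0.21], 'joint_vel': [-0.001, -0.002, -0.002, -0.0, -0.002, 0.0], 'tau': [-0.0, -38.65, -32.296, 0.07, 0.034, -0.0], 'tool_pos': [0.227, -0.528, 0.214], 'eef_rot': [[0.918, 0.396, -0.0], [0.396, -0.918, 0.002], [0.0, -0.002, -1.0]], 'wrist_force': [-0.495, -0.215, 0.255], 'moment': [0.023, -0.029, 0.005], 'grip_force': 0.0, 'opening': 1.002}
[[0.395, -0.919, -0.002], [-0.885, -0.381, 0.269], [-0.248, -0.104, -0.963]] [ 0.296 -0.497  0.383] 369.8323286272229
```

View pics/dial0.png

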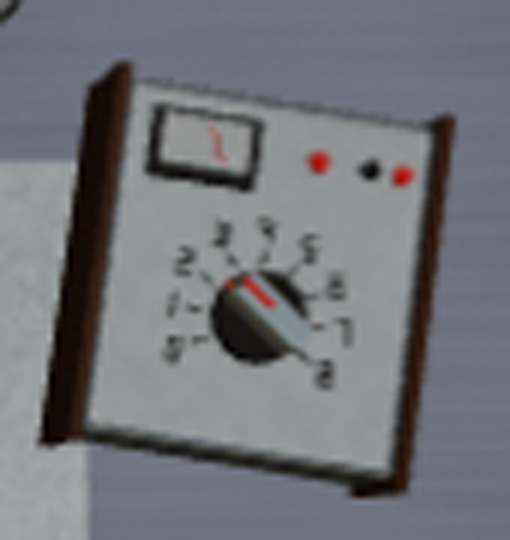

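The dial pointer now sits just short of 3, at (232,283) in the crop about centre (262,315). I'll move over the tray and look closer.

>>> send_rows:
  motion: "0.077 0.182 0 0 0 0.57;0.077 0.182 0 0 0 0.57;0.077 0.182 0 0 0 0.57;0.077 0.182 0 0 0 0.57;0.077 0.182 0 0 0 0.57;0.077 0.182 0 0 0 0.57;0.077 0.182 0 0 0 0.57;0.077 0.182 0 0 0 0.57;0.077 0.182 0 0 0 0.57;0.077 0.182 0 0 0 0.57;0.077 0.182 0 0 0 0.57;0.077 0.182 0 0 0 0.57;0.077 0.182 0 0 0 0.57;0.077 0.182 0 0 0 0.57;0.077 0.182 0 0 0 0.57;0.077 0.182 0 0 0 0.57;0.077 0.182 0 0 0 0.57;0.077 0.182 0 0 0 0.57;0.077 0.182 0 0 0 0.57;0.077 0.182 0 0 0 0.57"
  grip: -0.2
  squeeze: 15

```text
time_s: 1.77
tool_pos: [0.5355, 0.202, 0.214]
eef_rot: [[0.166, 0.986, -0.001], [0.986, -0.166, -0.0], [-0.0, -0.001, -1.0]]
wrist_force: [0.3, -0.1, 0.0]
opening: 0.598
grip_force: 0.0
```

>>> send_rows:
  motion: "0 0 0 0 0 0;0 0 0 0 0 0"

```text
time_s: 1.93
tool_pos: [0.5351, 0.2013, 0.2135]
eef_rot: [[0.166, 0.986, -0.002], [0.986, -0.166, -0.001], [-0.001, -0.002, -1.0]]
wrist_force: [-0.1, -0.9, 0.8]
opening: 0.598
grip_force: 0.0
```

```bash
cat >> h.py <<'E'
def st():
    s=status.get_state(); R=np.array(s["eef_rot"]); p=np.array(s["tool_pos"])
    return p,np.degrees(np.arctan2(R[1,0],R[0,0])),R,s
def blobs(n,z,lo=30):
    """heads: pixels with height near top z in camera n -> circle centres on plane z"""
    im,d,c=shot(n); X=cloud(c,d); Z=X[...,2]
    m=((Z>z-.004)&(Z<z+.006)).astype(np.uint8)
    m=cv2.morphologyEx(m,cv2.MORPH_OPEN,np.ones((3,3)))
    out=[]
    for cn in cv2.findContours(m,cv2.RETR_EXTERNAL,cv2.CHAIN_APPROX_NONE)[0]:
        if cv2.contourArea(cn)<lo: continue
        P=ray(c,cn.reshape(-1,2),z)[:,:2].astype(np.float32)
        (x,y),r=cv2.minEnclosingCircle(P); fill=abs(cv2.contourArea(P))/(np.pi*r*r)
        if .009<r<.024 and fill>.75: out.append((round(x,4),round(y,4),round(2000*r,1),round(fill,2)))
    return im,d,c,out
E
python3 - <<'E'
from h import *
p,a,R,s=st(); print(p.round(4),a,R[:,2].round(4),s["opening"],s["time_s"])
im,d,c,o=blobs("wrist",.033); save("w1",im); print(o)
im,d,c,o=blobs("top",.033); print(o)
E
```

```text
[0.5351 0.2013 0.2135] 80.47247932131026 [-2.e-03 -6.e-04 -1.e+00] 0.5977209417858186 1.9333
[(0.5374, 0.1695, 21.5, 0.8), (0.533, 0.2299, 38.4, 0.83), (0.5382, 0.2884, 38.3, 0.82)]
[]
```

View pics/w1.png

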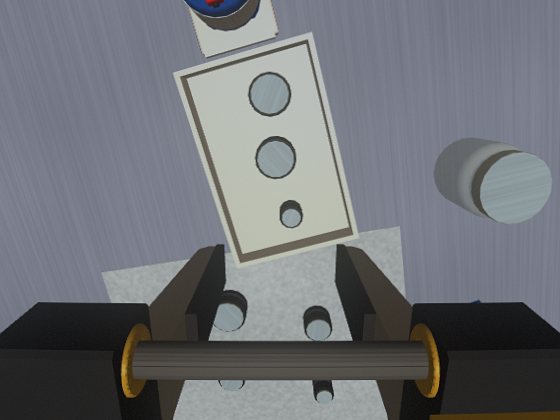

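The wrist view shows the two large heads at (270,93) and (275,157), the small one at (291,213), and the fingers at u 222 and 337. I'll go above the middle one and re-measure close up.

>>> send_rows:
  motion: "0 0.033 -0.15 0 0 0;0 0.033 -0.15 0 0 0;0 0.033 -0.15 0 0 0;0 0.033 -0.15 0 0 0;0 0 -0.12 0 0 0;0 0 0 0 0 0;0 0 0 0 0 0"

```text
time_s: 2.62
tool_pos: [0.5344, 0.2249, 0.07]
eef_rot: [[0.17, 0.985, -0.003], [0.985, -0.17, -0.001], [-0.001, -0.003, -1.0]]
wrist_force: [0.3, -0.2, 0.5]
opening: 0.599
grip_force: 0.0
```

Run:
```python
from h import *
p,a,R,s=st(); print(p.round(4),a,s["opening"])
im,d,c,o=blobs("wrist",.033); save("w2",im); print(o); print(pix(c,[p,p+R[:,1]*.0275,p-R[:,1]*.0275]).round(0))
```

```text
[0.5344 0.2249 0.07  ] 80.1992480145097 0.5992684250708409
[(0.5385, 0.1717, 22.6, 0.76), (0.5334, 0.2306, 38.8, 0.83), (0.538, 0.2891, 38.1, 0.84)]
[[283. 265.]
 [339. 265.]
 [228. 265.]]
```

View pics/w2.png

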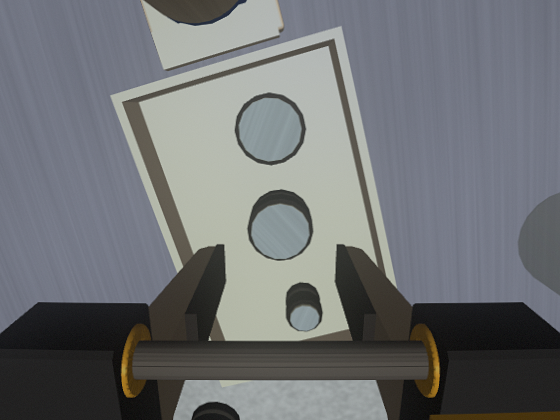

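>>> send_rows:
  motion: "0 0.022 -0.1 0 0 0;0 0 -0.1 0 0 0;0 0 -0.1 0 0 0;0 0 0 0 0 0;0 0 0 0 0 0"

```text
time_s: 3.08
tool_pos: [0.5363, 0.2304, 0.0121]
eef_rot: [[0.169, 0.986, 0.001], [0.986, -0.169, 0.0], [0.0, 0.001, -1.0]]
wrist_force: [-0.0, 0.1, 0.0]
opening: 0.597
grip_force: 0.0
```

>>> send_rows:
  motion: "0 0 0 0 0 0;0 0 0 0 0 0;0 0 0 0 0 0;0 0 0 0 0 0;0 0 0 0 0 0;0 0 0 0 0 0"
  grip: 1
  squeeze: 20

```text
time_s: 3.58
tool_pos: [0.5371, 0.231, 0.0128]
eef_rot: [[0.168, 0.986, 0.003], [0.986, -0.168, 0.0], [0.001, 0.003, -1.0]]
wrist_force: [-1.6, -0.6, 6.7]
opening: 0.429
grip_force: 20.0
```

>>> send_rows:
  motion: "0 0 0.1 0 0 0;0 0 0.15 0 0 0;0 0 0.15 0 0 0;0 0 0.15 0 0 0;0 0 0 0 0 0"

```text
time_s: 4.0
tool_pos: [0.5402, 0.2318, 0.1285]
eef_rot: [[0.168, 0.986, 0.013], [0.986, -0.168, 0.003], [0.005, 0.012, -1.0]]
wrist_force: [0.9, 0.7, 1.0]
opening: 0.427
grip_force: 20.0
```

>>> send_rows:
  motion: "0.079 -0.17 0 0 0 0.4;0.079 -0.17 0 0 0 0.4;0.079 -0.17 0 0 0 0.4;0.079 -0.17 0 0 0 0.4;0.079 -0.17 0 0 0 0.4;0.079 -0.17 0 0 0 0.4;0.079 -0.17 0 0 0 0.4;0.079 -0.17 0 0 0 0.4;0.079 -0.17 0 0 0 0.4;0.079 -0.17 0 0 0 0.4;0 0 0 0 0 0;0 0 0 0 0 0"

```text
time_s: 5.0
tool_pos: [0.6936, -0.1112, 0.1199]
eef_rot: [[-0.176, 0.984, -0.0], [0.984, 0.176, 0.0], [0.0, -0.0, -1.0]]
wrist_force: [-0.3, 1.4, -0.2]
opening: 0.428
grip_force: 20.0
```

>>> send_rows:
  motion: "0.02 0.015 -0.15 0 0 0;0 0 -0.15 0 0 0;0 0 -0.12 0 0 0;0 0 -0.1 0 0 0;0 0 0 0 0 0;0 0 0 0 0 0"

```text
time_s: 5.5
tool_pos: [0.6963, -0.1045, 0.0158]
eef_rot: [[-0.18, 0.984, -0.003], [0.984, 0.18, 0.001], [0.002, -0.002, -1.0]]
wrist_force: [-1.3, 0.9, -1.5]
opening: 0.43
grip_force: 20.0
```

>>> send_rows:
  motion: "0 0 0 0 0 0;0 0 0 0 0 0;0 0 0 0 0 0"
  grip: -0.15

```text
time_s: 5.75
tool_pos: [0.6984, -0.1063, 0.0185]
eef_rot: [[-0.179, 0.984, 0.002], [0.984, 0.179, -0.001], [-0.001, 0.002, -1.0]]
wrist_force: [0.6, -0.3, -0.5]
opening: 0.574
grip_force: 0.0
```

>>> send_rows:
  motion: "0 0 0.15 0 0 0;0 0 0.2 0 0 0;0 0 0.2 0 0 0;0 0 0 0 0 0;0 0 0 0 0 0"

```text
time_s: 6.17
tool_pos: [0.7003, -0.1071, 0.1321]
eef_rot: [[-0.179, 0.984, 0.009], [0.984, 0.179, -0.003], [-0.004, 0.008, -1.0]]
wrist_force: [-0.3, 0.3, -0.3]
opening: 0.574
grip_force: 0.0
```

Run:
```python
from h import *
p,a,R,s=st(); print(p.round(4),a,s["opening"])
im,d,c,o=blobs("wrist",.032); save("w3",im); print(o)
```

```text
[ 0.7003 -0.1071  0.1321] 100.30450755114137 0.5742578680725928
[(0.6961, -0.1066, 39.1, 0.84)]
```

View pics/w3.png

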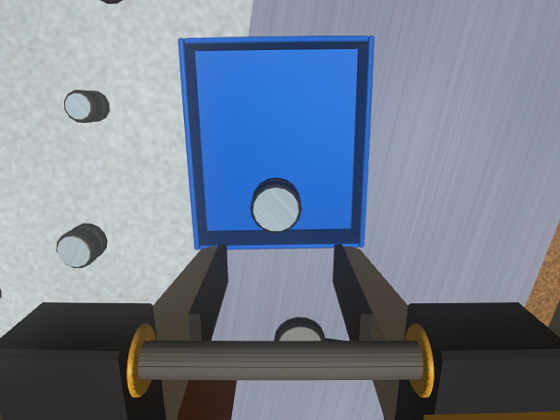

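Head one lies at (275,205) in the bin, and it's in the right place. Next is the far head in the tray.

>>> send_rows:
  motion: "-0.068 0.1645 0 0 0 -0.333;-0.068 0.1645 0 0 0 -0.333;-0.068 0.1645 0 0 0 -0.333;-0.068 0.1645 0 0 0 -0.333;-0.068 0.1645 0 0 0 -0.333;-0.068 0.1645 0 0 0 -0.333;-0.068 0.1645 0 0 0 -0.333;-0.068 0.1645 0 0 0 -0.333;-0.068 0.1645 0 0 0 -0.333;-0.068 0.1645 0 0 0 -0.333;-0.068 0.1645 0 0 0 -0.333;-0.068 0.1645 0 0 0 -0.333;0 0 -0.15 0 0 0;0 0 -0.1 0 0 0;0 0 0 0 0 0;0 0 0 0 0 0;0 0 0 0 0 0"
  grip: -0.09

```text
time_s: 7.63
tool_pos: [0.5345, 0.2882, 0.0769]
eef_rot: [[0.169, 0.986, -0.0], [0.986, -0.169, -0.0], [-0.0, -0.0, -1.0]]
wrist_force: [0.0, 0.2, 0.2]
opening: 0.545
grip_force: 0.0
```

Run:
```python
from h import *
p,a,R,s=st(); print(p.round(4),a,R[:,2].round(4),s["opening"])
im,d,c,o=blobs("wrist",.033); save("w4",im); print(o)
X=cloud(c,d); m=(X[...,2]>.024)&(X[...,2]<.036)&(X[...,1]<p[1]+.03)&(X[...,1]>p[1]-.02)&(X[...,0]>.57)&(X[...,0]<.63); print(m.sum(),np.nanpercentile(X[m][:,0],[2,50,98]))
```

```text
[0.5345 0.2882 0.0769] 80.28875572036374 [-2.e-04 -0.e+00 -1.e+00] 0.545066508103532
[(0.5376, 0.2902, 38.6, 0.85)]
739 [0.58058763 0.58464713 0.5889623 ]
```

View pics/w4.png

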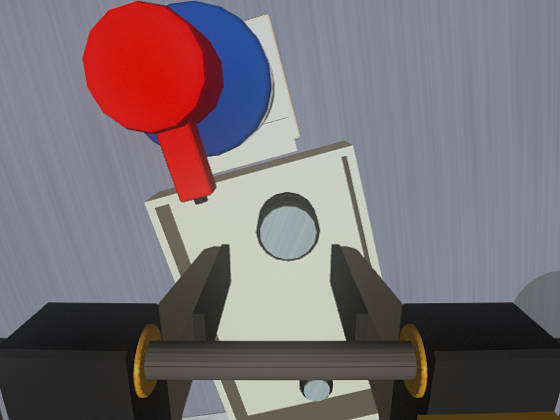

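The view shows the head at (288,232), and the red cap and bottle to the upper left, clear of the gripper. The fingertips look about 8 mm thick, so they fit.

>>> send_rows:
  motion: "0.01 0.005 -0.1 0 0 0;0 0 -0.1 0 0 0;0 0 -0.12 0 0 0;0 0 0 0 0 0;0 0 0 0 0 0"

```text
time_s: 8.1
tool_pos: [0.5361, 0.2891, 0.0127]
eef_rot: [[0.169, 0.986, -0.001], [0.986, -0.169, -0.0], [-0.001, -0.001, -1.0]]
wrist_force: [-0.4, -0.3, 0.3]
opening: 0.542
grip_force: 0.0
```

>>> send_rows:
  motion: "0 0 0 0 0 0;0 0 0 0 0 0;0 0 0 0 0 0;0 0 0 0 0 0;0 0 0 0 0 0"
  grip: 1

```text
time_s: 8.52
tool_pos: [0.5382, 0.29, 0.015]
eef_rot: [[0.168, 0.986, 0.004], [0.986, -0.168, 0.001], [0.002, 0.004, -1.0]]
wrist_force: [0.2, -1.0, 6.5]
opening: 0.43
grip_force: 20.0
```

>>> send_rows:
  motion: "0 -0.02 0.1 0 0 0;0 -0.02 0.15 0 0 0;0 0 0.18 0 0 0;0 0 0.15 0 0 0;0 0 0 0 0 0;0 0 0 0 0 0"

```text
time_s: 9.02
tool_pos: [0.5379, 0.2821, 0.1314]
eef_rot: [[0.168, 0.986, 0.005], [0.986, -0.168, 0.002], [0.002, 0.005, -1.0]]
wrist_force: [-0.7, 0.1, 0.1]
opening: 0.43
grip_force: 20.0
```

>>> send_rows:
  motion: "0.0755 -0.171 0 0 0 0.4;0.0755 -0.171 0 0 0 0.4;0.0755 -0.171 0 0 0 0.4;0.0755 -0.171 0 0 0 0.4;0.0755 -0.171 0 0 0 0.4;0.0755 -0.171 0 0 0 0.4;0.0755 -0.171 0 0 0 0.4;0.0755 -0.171 0 0 0 0.4;0.0755 -0.171 0 0 0 0.4;0.0755 -0.171 0 0 0 0.4;0 0 0 0 0 0;0 0 0 0 0 0;0 0 0 0 0 0"

```text
time_s: 10.1
tool_pos: [0.686, -0.0596, 0.1265]
eef_rot: [[-0.179, 0.984, -0.003], [0.984, 0.179, 0.001], [0.002, -0.003, -1.0]]
wrist_force: [0.3, -0.3, -0.4]
opening: 0.429
grip_force: 20.0
```

>>> send_rows:
  motion: "0.01 0 -0.15 0 0 0;0 0 -0.15 0 0 0;0 0 -0.13 0 0 0;0 0 -0.09 0 0 0;0 0 0 0 0 0;0 0 0 0 0 0"

```text
time_s: 10.6
tool_pos: [0.6877, -0.0585, 0.0232]
eef_rot: [[-0.181, 0.983, -0.004], [0.984, 0.181, 0.001], [0.002, -0.003, -1.0]]
wrist_force: [0.2, -0.8, 0.3]
opening: 0.428
grip_force: 20.0
```

>>> send_rows:
  motion: "0 0 0 0 0 0;0 0 0 0 0 0;0 0 0 0 0 0"
  grip: -0.1

```text
time_s: 10.85
tool_pos: [0.6908, -0.0605, 0.027]
eef_rot: [[-0.18, 0.984, 0.004], [0.984, 0.18, -0.001], [-0.002, 0.003, -1.0]]
wrist_force: [-0.5, 0.7, 0.2]
opening: 0.548
grip_force: 0.0
```

>>> send_rows:
  motion: "0 0 0.15 0 0 0;0 0 0.2 0 0 0;0 0 0.2 0 0 0;0 0 0 0 0 0;0 0 0 0 0 0"

```text
time_s: 11.27
tool_pos: [0.6923, -0.0613, 0.1403]
eef_rot: [[-0.179, 0.984, 0.009], [0.984, 0.179, -0.003], [-0.004, 0.009, -1.0]]
wrist_force: [0.0, 0.1, -0.4]
opening: 0.551
grip_force: 0.0
```

Run:
```python
from h import *
p,a,R,s=st(); print(p.round(4),a,s["opening"])
im,d,c,o=blobs("wrist",.032);  print(o)
```

```text
[ 0.6923 -0.0613  0.1403] 100.32231476236494 0.5506661782156792
[(0.696, -0.1064, 38.0, 0.85), (0.6895, -0.06, 38.4, 0.85)]
```

>>> send_rows:
  motion: "-0.095 0.144 0 0 0 -0.5;-0.095 0.144 0 0 0 -0.5;-0.095 0.144 0 0 0 -0.5;-0.095 0.144 0 0 0 -0.5;-0.095 0.144 0 0 0 -0.5;-0.095 0.144 0 0 0 -0.5;-0.095 0.144 0 0 0 -0.5;-0.095 0.144 0 0 0 -0.5;0 0 -0.15 0 0 0;0 0 -0.15 0 0 0;0 0 0 0 0 0;0 0 0 0 0 0;0 0 0 0 0 0"
  grip: 0

```text
time_s: 12.4
tool_pos: [0.5376, 0.1697, 0.0751]
eef_rot: [[0.169, 0.986, 0.0], [0.986, -0.169, 0.0], [0.0, 0.0, -1.0]]
wrist_force: [1.2, -0.8, 0.5]
opening: 0.498
grip_force: 0.0
```

Run:
```python
from h import *
p,a,R,s=st(); print(p.round(4),a,s["opening"])
im,d,c,o=blobs("wrist",.033);  print(o)
im,d,c,o=blobs("top",.028);  print(o)
```

```text
[0.5376 0.1697 0.0751] 80.29669512526677 0.49843770642033486
[]
[]
```

>>> send_rows:
  motion: "0.005 0 -0.1 0 0 0;0 0 -0.1 0 0 0;0 0 -0.12 0 0 0;0 0 0 0 0 0;0 0 0 0 0 0"

```text
time_s: 12.92
tool_pos: [0.5382, 0.1697, 0.0109]
eef_rot: [[0.168, 0.986, -0.001], [0.986, -0.168, -0.0], [-0.0, -0.001, -1.0]]
wrist_force: [0.1, -0.1, 0.2]
opening: 0.5
grip_force: 0.0
```

>>> send_rows:
  motion: "0 0 0 0 0 0;0 0 0 0 0 0;0 0 0 0 0 0;0 0 0 0 0 0;0 0 0 0 0 0;0 0 0 0 0 0"
  grip: 1

```text
time_s: 13.42
tool_pos: [0.5395, 0.17, 0.0121]
eef_rot: [[0.168, 0.986, 0.002], [0.986, -0.168, 0.0], [0.001, 0.002, -1.0]]
wrist_force: [-2.2, 0.5, 6.4]
opening: 0.256
grip_force: 20.0
```

>>> send_rows:
  motion: "0 0 0.1 0 0 0;0 0 0.15 0 0 0;0 0 0.18 0 0 0;0 0 0.15 0 0 0;0 0 0 0 0 0;0 0 0 0 0 0"

```text
time_s: 13.92
tool_pos: [0.5398, 0.1701, 0.1288]
eef_rot: [[0.168, 0.986, 0.005], [0.986, -0.168, 0.0], [0.001, 0.004, -1.0]]
wrist_force: [0.3, 0.2, -0.8]
opening: 0.254
grip_force: 20.0
```

>>> send_rows:
  motion: "0.1 -0.134 0 0 0 0.57;0.1 -0.134 0 0 0 0.57;0.1 -0.134 0 0 0 0.57;0.1 -0.134 0 0 0 0.57;0.1 -0.134 0 0 0 0.57;0.1 -0.134 0 0 0 0.57;0.1 -0.134 0 0 0 0.57;0 0 0 0 0 0;0 0 -0.15 0 0 0;0 0 -0.15 0 0 0;0 0 -0.14 0 0 0;0 0 -0.1 0 0 0;0 0 0 0 0 0;0 0 0 0 0 0;0 0 0 0 0 0"

```text
time_s: 15.17
tool_pos: [0.6782, -0.0174, 0.0191]
eef_rot: [[-0.179, 0.984, -0.0], [0.984, 0.179, 0.0], [0.0, -0.0, -1.0]]
wrist_force: [0.6, -0.2, 0.3]
opening: 0.254
grip_force: 19.9
```

>>> send_rows:
  motion: "0 0 0 0 0 0;0 0 0 0 0 0;0 0 0 0 0 0"
  grip: 0.2

```text
time_s: 15.42
tool_pos: [0.679, -0.0177, 0.02]
eef_rot: [[-0.178, 0.984, 0.002], [0.984, 0.178, -0.0], [-0.001, 0.002, -1.0]]
wrist_force: [0.3, 0.4, 0.2]
opening: 0.401
grip_force: 0.0
```

>>> send_rows:
  motion: "0 0 0.15 0 0 0;0 0 0.2 0 0 0;0 0 0.2 0 0 0;0 0 0 0 0 0;0 0 0 0 0 0;0 0 0 0 0 0"

```text
time_s: 15.92
tool_pos: [0.6782, -0.0176, 0.1288]
eef_rot: [[-0.178, 0.984, 0.0], [0.984, 0.178, -0.0], [-0.0, 0.0, -1.0]]
wrist_force: [-0.3, 0.1, -0.8]
opening: 0.398
grip_force: 0.0
```

Run:
```python
from h import *
p,a,R,s=st(); print(p.round(4),a,s["opening"])
im,d,c,o=blobs("wrist",.032);  print(o)
im,d,c,o=blobs("side",.028); save("s1",im)
print(o)
```

```text
[ 0.6782 -0.0176  0.1288] 100.2788748467436 0.3984807948213762
[(0.6961, -0.105, 38.4, 0.82), (0.6891, -0.0591, 38.7, 0.84), (0.6774, -0.0173, 22.6, 0.77)]
[(0.544, -0.1686, 27.5, 0.77)]
```

View pics/s1.png

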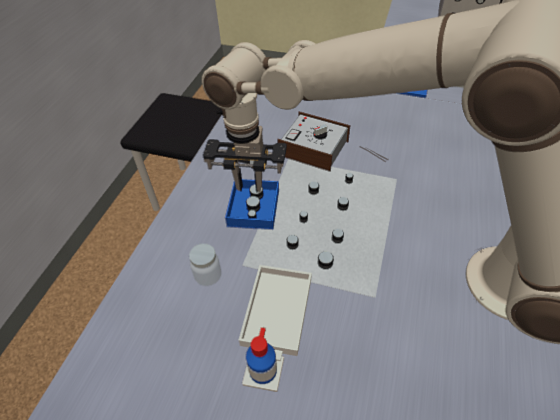

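All three leftovers are in the bin and the tray is empty; the mat heads are unchanged in the side view. Now the first medium, near (0.549,0.035).

>>> send_rows:
  motion: "-0.129 0.053 0 0 0 -0.8;-0.129 0.053 0 0 0 -0.8;-0.129 0.053 0 0 0 -0.8;-0.129 0.053 0 0 0 -0.8;-0.129 0.053 0 0 0 -0.8;0 0 -0.15 0 0 0;0 0 -0.05 0 0 0;0 0 0 0 0 0;0 0 0 0 0 0;0 0 0 0 0 0"
  grip: -0.09

```text
time_s: 16.85
tool_pos: [0.5501, 0.0349, 0.0889]
eef_rot: [[0.169, 0.986, 0.0], [0.986, -0.169, -0.0], [-0.0, 0.0, -1.0]]
wrist_force: [-0.7, -0.1, 0.6]
opening: 0.547
grip_force: 0.0
```

Run:
```python
from h import *
p,a,R,s=st(); print(p.round(4),a,s["opening"])
im,d,c,o=blobs("wrist",.028);  print(o); print(blobs("top",.028)[3])
```

```text
[0.5501 0.0349 0.0889] 80.26347237396175 0.5466472073546946
[(0.6773, -0.0172, 27.1, 0.81), (0.5477, 0.0352, 30.9, 0.79), (0.4536, 0.0673, 39.0, 0.84)]
[]
```

>>> send_rows:
  motion: "-0.01 0 -0.13 0 0 0;0 0 -0.13 0 0 0;0 0 -0.14 0 0 0;0 0 0 0 0 0;0 0 0 0 0 0"

```text
time_s: 17.37
tool_pos: [0.5466, 0.0353, 0.0081]
eef_rot: [[0.169, 0.986, -0.003], [0.986, -0.169, 0.0], [-0.0, -0.003, -1.0]]
wrist_force: [0.3, 0.3, 0.5]
opening: 0.546
grip_force: 0.0
```

>>> send_rows:
  motion: "0 0 0 0 0 0;0 0 0 0 0 0;0 0 0 0 0 0;0 0 0 0 0 0;0 0 0 0 0 0;0 0 0 0 0 0"
  grip: 1

```text
time_s: 17.87
tool_pos: [0.5491, 0.0351, 0.0107]
eef_rot: [[0.169, 0.986, 0.004], [0.986, -0.169, -0.001], [0.0, 0.004, -1.0]]
wrist_force: [-1.8, 0.1, 6.6]
opening: 0.34
grip_force: 20.0
```

>>> send_rows:
  motion: "0 0 0.1 0 0 0;0 0 0.15 0 0 0;0 0 0.18 0 0 0;0 0 0.15 0 0 0;0 0 0 0 0 0;0 0 0 0 0 0"

```text
time_s: 18.37
tool_pos: [0.549, 0.0351, 0.1271]
eef_rot: [[0.169, 0.986, 0.005], [0.986, -0.169, -0.001], [0.0, 0.005, -1.0]]
wrist_force: [0.1, -0.4, -0.4]
opening: 0.343
grip_force: 20.0
```

>>> send_rows:
  motion: "-0.017 0.176 0 0 0 0;-0.017 0.176 0 0 0 0;-0.017 0.176 0 0 0 0;-0.017 0.176 0 0 0 0;-0.017 0.176 0 0 0 0;-0.017 0.176 0 0 0 0;-0.017 0.176 0 0 0 0;0 0 0 0 0 0;0 0 0 0 0 0;0 0 -0.15 0 0 0;0 0 -0.15 0 0 0;0 0 -0.13 0 0 0;0 0 -0.1 0 0 0;0 0 0 0 0 0;0 0 0 0 0 0;0 0 0 0 0 0"

```text
time_s: 19.7
tool_pos: [0.5237, 0.2808, 0.0188]
eef_rot: [[0.17, 0.985, -0.0], [0.985, -0.17, -0.0], [-0.0, -0.0, -1.0]]
wrist_force: [0.9, 0.1, 0.9]
opening: 0.339
grip_force: 20.0
```

>>> send_rows:
  motion: "0 0 -0.01 0 0 0;0 0 0 0 0 0;0 0 0 0 0 0"
  grip: -0.05

```text
time_s: 19.95
tool_pos: [0.5239, 0.2817, 0.0173]
eef_rot: [[0.169, 0.986, 0.001], [0.986, -0.169, 0.0], [0.0, 0.001, -1.0]]
wrist_force: [-0.6, -0.2, -0.4]
opening: 0.52
grip_force: 0.0
```

>>> send_rows:
  motion: "0 0 0.15 0 0 0;0 0 0.2 0 0 0;0 0 0.2 0 0 0;0 0 0 0 0 0;0 0 0 0 0 0;0 0 0 0 0 0"

```text
time_s: 20.45
tool_pos: [0.5232, 0.2817, 0.1264]
eef_rot: [[0.169, 0.986, -0.0], [0.986, -0.169, -0.0], [-0.0, -0.0, -1.0]]
wrist_force: [-0.9, 0.5, 0.1]
opening: 0.524
grip_force: 0.0
```

Run:
```python
from h import *
p,a,R,s=st(); print(p.round(4),a,s["opening"])
im,d,c,o=blobs("wrist",.033);  print(o); print(blobs("top",.028)[3]); print(blobs("side",.028)[3])
```

```text
[0.5232 0.2817 0.1264] 80.28422353084919 0.5243063780953966
[(0.5229, 0.2815, 30.6, 0.83)]
[]
[(0.4537, 0.0708, 37.9, 0.76)]
```

>>> send_rows:
  motion: "-0.046 -0.166 0 0 0 0;-0.046 -0.166 0 0 0 0;-0.046 -0.166 0 0 0 0;-0.046 -0.166 0 0 0 0;-0.046 -0.166 0 0 0 0;-0.046 -0.166 0 0 0 0;-0.046 -0.166 0 0 0 0;-0.046 -0.166 0 0 0 0;-0.046 -0.166 0 0 0 0;0 0 -0.15 0 0 0;0 0 -0.05 0 0 0;0 0 0 0 0 0;0 0 0 0 0 0;0 0 0 0 0 0"
  grip: -0.09

```text
time_s: 21.77
tool_pos: [0.441, -0.0162, 0.0869]
eef_rot: [[0.167, 0.986, -0.0], [0.986, -0.167, 0.0], [0.0, -0.0, -1.0]]
wrist_force: [1.0, -0.1, 0.3]
opening: 0.546
grip_force: 0.0
```

Run:
```python
from h import *
p,a,R,s=st(); print(p.round(4),a,s["opening"])
im,d,c,o=blobs("wrist",.028);  print(o)
```

```text
[ 0.441  -0.0162  0.0869] 80.37689801747031 0.5456615810126664
[(0.5408, -0.0556, 22.7, 0.77), (0.4383, -0.0163, 30.7, 0.81), (0.4515, 0.0663, 38.5, 0.82)]
```

>>> send_rows:
  motion: "-0.01 0 -0.13 0 0 0;0 0 -0.13 0 0 0;0 0 -0.13 0 0 0;0 0 0 0 0 0;0 0 0 0 0 0"

```text
time_s: 22.23
tool_pos: [0.4382, -0.0164, 0.0086]
eef_rot: [[0.168, 0.986, -0.002], [0.986, -0.168, 0.001], [0.0, -0.002, -1.0]]
wrist_force: [0.3, -0.8, 0.3]
opening: 0.545
grip_force: 0.0
```

>>> send_rows:
  motion: "0 0 0 0 0 0;0 0 0 0 0 0;0 0 0 0 0 0;0 0 0 0 0 0;0 0 0 0 0 0;0 0 0 0 0 0"
  grip: 1

```text
time_s: 22.73
tool_pos: [0.4403, -0.0175, 0.0103]
eef_rot: [[0.169, 0.986, 0.003], [0.986, -0.169, -0.001], [-0.0, 0.003, -1.0]]
wrist_force: [-0.8, 0.7, 6.9]
opening: 0.346
grip_force: 20.0
```

>>> send_rows:
  motion: "0 0 0.1 0 0 0;0 0 0.15 0 0 0;0 0 0.18 0 0 0;0 0 0.15 0 0 0;0 0 0 0 0 0;0 0 0 0 0 0"

```text
time_s: 23.23
tool_pos: [0.4404, -0.0176, 0.1269]
eef_rot: [[0.169, 0.986, 0.005], [0.986, -0.169, -0.002], [-0.001, 0.005, -1.0]]
wrist_force: [-0.6, -0.7, -0.4]
opening: 0.34
grip_force: 20.0
```

>>> send_rows:
  motion: "0.0555 0.16 0 0 0 0;0.0555 0.16 0 0 0 0;0.0555 0.16 0 0 0 0;0.0555 0.16 0 0 0 0;0.0555 0.16 0 0 0 0;0.0555 0.16 0 0 0 0;0.0555 0.16 0 0 0 0;0.0555 0.16 0 0 0 0;0 0 0 0 0 0;0 0 0 0 0 0;0 0 -0.15 0 0 0;0 0 -0.15 0 0 0;0 0 -0.14 0 0 0;0 0 -0.1 0 0 0;0 0 0 0 0 0;0 0 0 0 0 0;0 0 0 0 0 0"

```text
time_s: 24.65
tool_pos: [0.5272, 0.2381, 0.0166]
eef_rot: [[0.17, 0.985, -0.001], [0.985, -0.17, -0.0], [-0.0, -0.001, -1.0]]
wrist_force: [0.5, -0.4, -1.4]
opening: 0.343
grip_force: 20.0
```

>>> send_rows:
  motion: "0 0 0 0 0 0;0 0 0 0 0 0;0 0 0 0 0 0"
  grip: -0.05

```text
time_s: 24.9
tool_pos: [0.528, 0.2389, 0.0174]
eef_rot: [[0.169, 0.986, 0.001], [0.986, -0.169, 0.0], [0.0, 0.001, -1.0]]
wrist_force: [0.6, 0.6, 1.4]
opening: 0.516
grip_force: 0.0
```

>>> send_rows:
  motion: "0 0 0.15 0 0 0;0 0 0.2 0 0 0;0 0 0.2 0 0 0;0 0 0 0 0 0;0 0 0 0 0 0;0 0 0 0 0 0"

```text
time_s: 25.4
tool_pos: [0.5272, 0.2389, 0.1264]
eef_rot: [[0.169, 0.986, -0.0], [0.986, -0.169, -0.0], [-0.0, -0.0, -1.0]]
wrist_force: [-0.4, 0.7, -1.2]
opening: 0.525
grip_force: 0.0
```

Run:
```python
from h import *
p,a,R,s=st(); print(p.round(4),a,s["opening"])
im,d,c,o=blobs("wrist",.033);  print(o); im,d,c,o=blobs("side",.028); save("s2",im); print(o)
```

```text
[0.5272 0.2389 0.1264] 80.28397268884677 0.5246444966982767
[(0.5257, 0.2396, 31.1, 0.8), (0.5233, 0.2804, 30.0, 0.82)]
[]
```

View pics/s2.png

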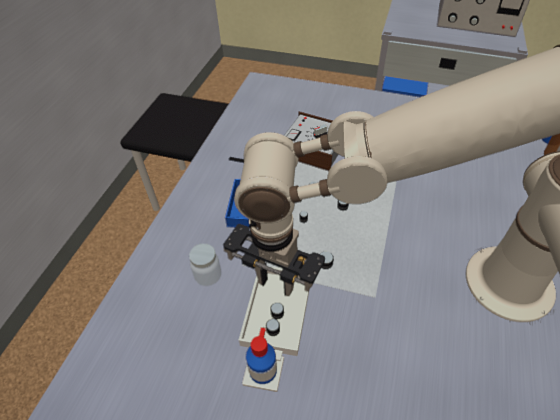

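Two mediums are standing in the tray, at (277,310) and (273,326) in the side view. Now the third, near (0.450,-0.133).

>>> send_rows:
  motion: "-0.0385 -0.186 0 0 0 0;-0.0385 -0.186 0 0 0 0;-0.0385 -0.186 0 0 0 0;-0.0385 -0.186 0 0 0 0;-0.0385 -0.186 0 0 0 0;-0.0385 -0.186 0 0 0 0;-0.0385 -0.186 0 0 0 0;-0.0385 -0.186 0 0 0 0;-0.0385 -0.186 0 0 0 0;-0.0385 -0.186 0 0 0 0;0 0 -0.15 0 0 0;0 0 -0.05 0 0 0;0 0 0 0 0 0;0 0 0 0 0 0;0 0 0 0 0 0"
  grip: -0.09

```text
time_s: 26.75
tool_pos: [0.4507, -0.132, 0.0868]
eef_rot: [[0.167, 0.986, -0.0], [0.986, -0.167, 0.0], [0.0, -0.0, -1.0]]
wrist_force: [0.1, 0.3, 0.7]
opening: 0.547
grip_force: 0.0
```

Run:
```python
from h import *
p,a,R,s=st(); print(p.round(4),a,s["opening"])
im,d,c,o=blobs("wrist",.028);  print(o)
```

```text
[ 0.4507 -0.132   0.0868] 80.38695783418842 0.5467333628543705
[(0.5409, -0.1701, 30.9, 0.79), (0.4479, -0.1336, 30.8, 0.79), (0.5418, -0.058, 21.3, 0.81)]
```

>>> send_rows:
  motion: "-0.01 -0.006 -0.13 0 0 0;0 0 -0.13 0 0 0;0 0 -0.13 0 0 0;0 0 0 0 0 0;0 0 0 0 0 0"

```text
time_s: 27.22
tool_pos: [0.4481, -0.1333, 0.0086]
eef_rot: [[0.168, 0.986, -0.002], [0.986, -0.168, 0.001], [0.001, -0.002, -1.0]]
wrist_force: [0.5, -0.1, 0.2]
opening: 0.546
grip_force: 0.0
```

>>> send_rows:
  motion: "0 0 0 0 0 0;0 0 0 0 0 0;0 0 0 0 0 0;0 0 0 0 0 0;0 0 0 0 0 0;0 0 0 0 0 0"
  grip: 1

```text
time_s: 27.72
tool_pos: [0.4499, -0.135, 0.0104]
eef_rot: [[0.169, 0.986, 0.003], [0.986, -0.169, -0.001], [-0.001, 0.003, -1.0]]
wrist_force: [-1.0, 1.5, 7.1]
opening: 0.345
grip_force: 20.0
```

>>> send_rows:
  motion: "0 0 0.1 0 0 0;0 0 0.15 0 0 0;0 0 0.18 0 0 0;0 0 0.15 0 0 0;0 0 0 0 0 0;0 0 0 0 0 0"

```text
time_s: 28.22
tool_pos: [0.45, -0.1352, 0.127]
eef_rot: [[0.169, 0.986, 0.005], [0.986, -0.169, -0.003], [-0.002, 0.005, -1.0]]
wrist_force: [-0.6, 0.5, -0.8]
opening: 0.343
grip_force: 20.0
```

>>> send_rows:
  motion: "0.046 0.1845 0 0 0 0;0.046 0.1845 0 0 0 0;0.046 0.1845 0 0 0 0;0.046 0.1845 0 0 0 0;0.046 0.1845 0 0 0 0;0.046 0.1845 0 0 0 0;0.046 0.1845 0 0 0 0;0.046 0.1845 0 0 0 0;0.046 0.1845 0 0 0 0;0 0 0 0 0 0;0 0 0 0 0 0;0 0 -0.15 0 0 0;0 0 -0.15 0 0 0;0 0 -0.14 0 0 0;0 0 -0.1 0 0 0;0 0 0 0 0 0;0 0 0 0 0 0;0 0 0 0 0 0"

```text
time_s: 29.72
tool_pos: [0.5309, 0.1967, 0.0164]
eef_rot: [[0.17, 0.985, -0.001], [0.985, -0.17, -0.0], [-0.0, -0.001, -1.0]]
wrist_force: [0.1, 0.1, 0.1]
opening: 0.342
grip_force: 20.0
```

>>> send_rows:
  motion: "0 0 0 0 0 0;0 0 0 0 0 0;0 0 0 0 0 0"
  grip: -0.05

```text
time_s: 29.97
tool_pos: [0.5318, 0.1977, 0.0173]
eef_rot: [[0.169, 0.986, 0.001], [0.986, -0.169, 0.0], [0.0, 0.001, -1.0]]
wrist_force: [0.5, -0.3, -0.5]
opening: 0.518
grip_force: 0.0
```

>>> send_rows:
  motion: "0 0 0.15 0 0 0;0 0 0.2 0 0 0;0 0 0.2 0 0 0;0 0 0 0 0 0;0 0 0 0 0 0;0 0 0 0 0 0"

```text
time_s: 30.47
tool_pos: [0.531, 0.1978, 0.1264]
eef_rot: [[0.169, 0.986, -0.0], [0.986, -0.169, -0.0], [-0.0, -0.0, -1.0]]
wrist_force: [-0.0, -0.3, -0.8]
opening: 0.524
grip_force: 0.0
```

Run:
```python
from h import *
p,a,R,s=st(); print(p.round(4),a,s["opening"])
im,d,c,o=blobs("wrist",.033);  print(o)
```

```text
[0.531  0.1978 0.1264] 80.28712398882237 0.524345176883197
[(0.5294, 0.1984, 30.8, 0.79), (0.5256, 0.2386, 30.5, 0.78), (0.5237, 0.2808, 31.1, 0.78)]
```

>>> send_rows:
  motion: "0.006 -0.184 0 0 0 0;0.006 -0.184 0 0 0 0;0.006 -0.184 0 0 0 0;0.006 -0.184 0 0 0 0;0.006 -0.184 0 0 0 0;0.006 -0.184 0 0 0 0;0.006 -0.184 0 0 0 0;0.006 -0.184 0 0 0 0;0.006 -0.184 0 0 0 0;0.006 -0.184 0 0 0 0;0 0 -0.15 0 0 0;0 0 -0.05 0 0 0;0 0 0 0 0 0;0 0 0 0 0 0;0 0 0 0 0 0"
  grip: -0.09

```text
time_s: 31.77
tool_pos: [0.5433, -0.169, 0.0867]
eef_rot: [[0.167, 0.986, -0.0], [0.986, -0.167, 0.0], [0.0, -0.0, -1.0]]
wrist_force: [0.2, 0.2, -0.6]
opening: 0.542
grip_force: 0.0
```

Run:
```python
from h import *
p,a,R,s=st(); print(p.round(4),a,s["opening"])
im,d,c,o=blobs("wrist",.028);  print(o); print(blobs("side",.033)[3])
```

```text
[ 0.5433 -0.169   0.0867] 80.3703076937355 0.5420710941112822
[(0.5421, -0.1712, 30.6, 0.8), (0.6957, -0.1077, 42.2, 0.9)]
[(0.5322, 0.2008, 28.3, 0.75)]
```

>>> send_rows:
  motion: "-0.005 -0.01 -0.13 0 0 0;0 0 -0.13 0 0 0;0 0 -0.13 0 0 0;0 0 0 0 0 0;0 0 0 0 0 0"

```text
time_s: 32.28
tool_pos: [0.5417, -0.1713, 0.0084]
eef_rot: [[0.168, 0.986, -0.002], [0.986, -0.168, 0.001], [0.001, -0.002, -1.0]]
wrist_force: [1.0, -0.1, 0.2]
opening: 0.549
grip_force: 0.0
```

>>> send_rows:
  motion: "0 0 0 0 0 0;0 0 0 0 0 0;0 0 0 0 0 0;0 0 0 0 0 0;0 0 0 0 0 0;0 0 0 0 0 0"
  grip: 1

```text
time_s: 32.78
tool_pos: [0.5438, -0.1729, 0.0107]
eef_rot: [[0.169, 0.986, 0.003], [0.986, -0.169, -0.002], [-0.001, 0.003, -1.0]]
wrist_force: [-0.1, 2.0, 6.4]
opening: 0.34
grip_force: 20.0
```

>>> send_rows:
  motion: "0 0 0.1 0 0 0;0 0 0.15 0 0 0;0 0 0.18 0 0 0;0 0 0.15 0 0 0;0 0 0 0 0 0;0 0 0 0 0 0"

```text
time_s: 33.28
tool_pos: [0.5438, -0.173, 0.1272]
eef_rot: [[0.169, 0.986, 0.005], [0.986, -0.169, -0.003], [-0.002, 0.005, -1.0]]
wrist_force: [0.4, 0.0, -0.8]
opening: 0.343
grip_force: 20.0
```

>>> send_rows:
  motion: "-0.003 0.1837 0 0 0 0;-0.003 0.1837 0 0 0 0;-0.003 0.1837 0 0 0 0;-0.003 0.1837 0 0 0 0;-0.003 0.1837 0 0 0 0;-0.003 0.1837 0 0 0 0;-0.003 0.1837 0 0 0 0;-0.003 0.1837 0 0 0 0;-0.003 0.1837 0 0 0 0;0 0 0 0 0 0;0 0 0 0 0 0;0 0 -0.15 0 0 0;0 0 -0.15 0 0 0;0 0 -0.14 0 0 0;0 0 -0.1 0 0 0;0 0 0 0 0 0;0 0 0 0 0 0;0 0 0 0 0 0"

```text
time_s: 34.78
tool_pos: [0.5368, 0.1573, 0.0164]
eef_rot: [[0.17, 0.985, -0.001], [0.985, -0.17, -0.0], [-0.0, -0.001, -1.0]]
wrist_force: [0.1, -0.6, -0.1]
opening: 0.34
grip_force: 20.0
```

>>> send_rows:
  motion: "0 0 0 0 0 0;0 0 0 0 0 0;0 0 0 0 0 0"
  grip: -0.05

```text
time_s: 35.03
tool_pos: [0.5374, 0.1583, 0.0174]
eef_rot: [[0.169, 0.986, 0.001], [0.986, -0.169, 0.0], [0.0, 0.001, -1.0]]
wrist_force: [0.7, -0.1, 0.8]
opening: 0.518
grip_force: 0.0
```

>>> send_rows:
  motion: "0 0 0.15 0 0 0;0 0 0.2 0 0 0;0 0 0.2 0 0 0;0 -0.1 0.15 0 0 0;0 -0.18 0.15 0 0 0;0 -0.18 0.1 0 0 0;0 0 0 0 0 0;0 0 0 0 0 0;0 0 0 0 0 0"

```text
time_s: 35.78
tool_pos: [0.5365, 0.0709, 0.2028]
eef_rot: [[0.169, 0.986, -0.001], [0.986, -0.169, 0.001], [0.0, -0.001, -1.0]]
wrist_force: [0.4, 0.1, -0.8]
opening: 0.524
grip_force: 0.0
```

Run:
```python
from h import *
p,a,R,s=st(); print(p.round(4),a,s["opening"])
im,d,c,o=blobs("wrist",.033);  print(o); save("w5",im)
X=cloud(c,d); H,S,V=cv2.split(cv2.cvtColor(im,cv2.COLOR_RGB2HSV))
m=((H<8)|(H>172))&(S>150)&(V>80)&(X[...,2]>.140); print("cap",np.nanmedian(X[m],0),m.sum())
cn=max(cv2.findContours(m.astype(np.uint8),0,1)[0],key=cv2.contourArea)
# circle: largest inscribed (spout is narrow)
D=cv2.distanceTransform(m.astype(np.uint8),cv2.DIST_L2,5); v,u=np.unravel_index(D.argmax(),D.shape); print((u,v),D.max(),ray(c,(u,v),.152))
im,d,c=shot("top")
H,S,V=cv2.split(cv2.cvtColor(im,cv2.COLOR_RGB2HSV)); vv,uu=np.mgrid[:420,:560]
m=(((H<8)|(H>172))&(S>150)&(V>80)&(uu<170)&(vv>205)&(vv<245)).astype(np.uint8)
D=cv2.distanceTransform(m,cv2.DIST_L2,5); v,u=np.unravel_index(D.argmax(),D.shape); print((u,v),D.max(),ray(c,(u,v),.152))
```

```text
[0.5365 0.0709 0.2028] 80.25640146545537 0.5242961663950091
[(0.6885, -0.0589, 36.4, 0.88), (0.6768, -0.0165, 19.7, 0.78), (0.5354, 0.1584, 30.2, 0.79), (0.5301, 0.1968, 31.4, 0.79)]
cap [nan nan nan] 0
  return np.nanmean(a, axis, out=out, keepdims=keepdims)
Traceback (most recent call last):
ValueError: max() iterable argument is empty
```

View pics/w5.png

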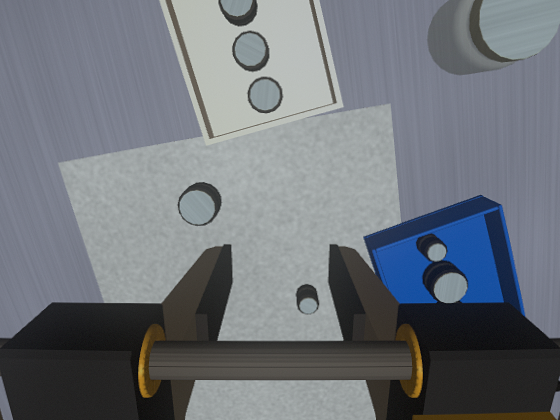

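The view shows three of the loaded heads upright in the tray, at (240,5), (250,50) and (265,95). Next I look at the cap, with the gripper shut.

>>> send_rows:
  motion: "0 0.18 0.05 0 0 0;0 0.18 0.05 0 0 0;0 0.18 0.05 0 0 0;0 0.18 0.05 0 0 0;0 0.18 0.05 0 0 0;0 0 0 0 0 0;0 0 0 0 0 0;0 0 0 0 0 0;0 0 0 0 0 0"
  grip: 1

```text
time_s: 36.58
tool_pos: [0.5362, 0.2497, 0.2518]
eef_rot: [[0.169, 0.986, -0.002], [0.986, -0.169, -0.001], [-0.001, -0.002, -1.0]]
wrist_force: [0.5, 0.1, -0.9]
opening: 0.005
grip_force: 0.0
```

Run:
```python
from h import *
p,a,R,s=st(); print(p.round(4),a,s["opening"])
im,d,c,o=blobs("wrist",.033);  print(o); save("w6",im)
X=cloud(c,d); H,S,V=cv2.split(cv2.cvtColor(im,cv2.COLOR_RGB2HSV))
red=((H<8)|(H>172))&(S>150)&(V>80)
m=red&(X[...,2]>.146); print(m.sum(),red.sum())
if m.sum():
    D=cv2.distanceTransform(cv2.copyMakeBorder(m.astype(np.uint8),1,1,1,1,0),cv2.DIST_L2,5)[1:-1,1:-1]; v,u=np.unravel_index(D.argmax(),D.shape); print((u,v),D.max(),ray(c,(u,v),.152),X[v,u])
f=np.load("top0.npz"); im=f["im"]; c=cams.calibration("top")
H,S,V=cv2.split(cv2.cvtColor(im,cv2.COLOR_RGB2HSV)); vv,uu=np.mgrid[:420,:560]
m=(((H<8)|(H>172))&(S>150)&(V>80)&(cloud(c,f["d"])[...,2]>.146)&(uu<170)&(vv>205)&(vv<245)).astype(np.uint8)
D=cv2.distanceTransform(m,cv2.DIST_L2,5); v,u=np.unravel_index(D.argmax(),D.shape); print((u,v),D.max(),ray(c,(u,v),.152))
```

```text
[0.5362 0.2497 0.2518] 80.25046137246132 0.005229379746815875
[(0.5289, 0.1977, 30.9, 0.8), (0.5257, 0.2387, 30.8, 0.8), (0.5227, 0.2811, 30.5, 0.78)]
1737 2212
(np.int64(225), np.int64(39)) 16.393799 [[0.51811842 0.3746768  0.152     ]] [0.51809688 0.37471211 0.15180598]
(np.int64(136), np.int64(224)) 4.3938 [[0.52073277 0.37089769 0.152     ]]
```

View pics/w6.png

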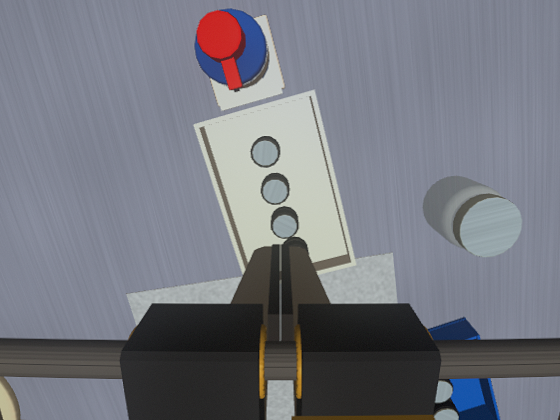

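The cap's round top is centred near (220,35), which is about (0.516, 0.376). I go over it, then press down step by step.

>>> send_rows:
  motion: "-0.025 0.158 -0.05 0 0 0;-0.025 0.158 -0.05 0 0 0;-0.025 0.158 -0.05 0 0 0;-0.025 0.158 -0.05 0 0 0;0 0 0 0 0 0;0 0 -0.1 0 0 0;0 0 -0.1 0 0 0;0 0 0 0 0 0;0 0 0 0 0 0;0 0 0 0 0 0"

```text
time_s: 37.47
tool_pos: [0.5177, 0.3762, 0.1744]
eef_rot: [[0.17, 0.985, 0.001], [0.985, -0.17, 0.0], [0.001, 0.001, -1.0]]
wrist_force: [1.2, 0.3, 1.2]
opening: 0.004
grip_force: 0.0
```

>>> send_rows:
  motion: "0 0 -0.03 0 0 0;0 0 -0.03 0 0 0;0 0 -0.03 0 0 0;0 0 0 0 0 0;0 0 0 0 0 0"

```text
time_s: 37.88
tool_pos: [0.5165, 0.3767, 0.1546]
eef_rot: [[0.169, 0.986, -0.001], [0.986, -0.169, -0.001], [-0.001, -0.001, -1.0]]
wrist_force: [0.8, -1.0, -0.3]
opening: 0.006
grip_force: 0.0
```

>>> send_rows:
  motion: "0 0 -0.02 0 0 0;0 0 -0.02 0 0 0;0 0 0 0 0 0"

```text
time_s: 38.13
tool_pos: [0.5174, 0.3772, 0.1474]
eef_rot: [[0.169, 0.986, 0.001], [0.986, -0.169, 0.001], [0.001, 0.001, -1.0]]
wrist_force: [0.4, 0.6, 3.2]
opening: 0.007
grip_force: 1.9
```

>>> send_rows:
  motion: "0 0 -0.015 0 0 0;0 0 0 0 0 0;0 0 0 0 0 0"

```text
time_s: 38.38
tool_pos: [0.5174, 0.3772, 0.145]
eef_rot: [[0.169, 0.986, 0.001], [0.986, -0.169, 0.001], [0.001, 0.001, -1.0]]
wrist_force: [0.5, 1.0, 4.8]
opening: 0.006
grip_force: 2.5
```

>>> send_rows:
  motion: "0 0 -0.015 0 0 0;0 0 0 0 0 0;0 0 0 0 0 0"

```text
time_s: 38.63
tool_pos: [0.5174, 0.3772, 0.1424]
eef_rot: [[0.169, 0.986, 0.001], [0.986, -0.169, 0.001], [0.001, 0.001, -1.0]]
wrist_force: [-1.5, 0.8, 7.4]
opening: 0.005
grip_force: 3.5
```

>>> send_rows:
  motion: "0 0 -0.01 0 0 0;0 0 0 0 0 0;0 0 0 0 0 0"

```text
time_s: 38.88
tool_pos: [0.5175, 0.3772, 0.1423]
eef_rot: [[0.169, 0.986, 0.002], [0.986, -0.169, 0.001], [0.001, 0.002, -1.0]]
wrist_force: [-3.6, -1.7, 14.8]
opening: 0.007
grip_force: 7.4
```

The force rose to 14.8 N with z steady at 0.142, so the cap was fully down. Release it and go to the dial.

>>> send_rows:
  motion: "0 0 0.05 0 0 0;0 0 0.1 0 0 0;0 0 0.15 0 0 0;0 0 0.15 0 0 0;0 0 0.1 0 0 0;0 0 0 0 0 0;0 0 0 0 0 0"

```text
time_s: 39.47
tool_pos: [0.5171, 0.377, 0.2496]
eef_rot: [[0.169, 0.986, 0.001], [0.986, -0.169, 0.0], [0.001, 0.001, -1.0]]
wrist_force: [-0.1, 0.1, -0.8]
opening: 0.003
grip_force: 0.0
```

>>> send_rows:
  motion: "0.0144 -0.19 0 0 0 0;0.0144 -0.19 0 0 0 0;0.0144 -0.19 0 0 0 0;0.0144 -0.19 0 0 0 0;0.0144 -0.19 0 0 0 0;0.0144 -0.19 0 0 0 0;0.0144 -0.19 0 0 0 0;0.0144 -0.19 0 0 0 0;0.0144 -0.19 0 0 0 0;0.0144 -0.19 0 0 0 0;0.0144 -0.19 0 0 0 0;0.0144 -0.19 0 0 0 0;0.0144 -0.19 0 0 0 0;0.0144 -0.19 0 0 0 0;0.0144 -0.19 0 0 0 0;0.0144 -0.19 0 0 0 0;0.0144 -0.19 0 0 0 0;0.0144 -0.19 0 0 0 0;0.0144 -0.19 0 0 0 0;0.0144 -0.19 0 0 0 0"

```text
time_s: 41.13
tool_pos: [0.5732, -0.384, 0.2456]
eef_rot: [[0.169, 0.986, -0.004], [0.986, -0.169, 0.004], [0.003, -0.005, -1.0]]
wrist_force: [0.6, -0.6, 0.7]
opening: 0.003
grip_force: 0.0
```

>>> send_rows:
  motion: "0 0 0 0 0 0;0 0 0 0 0 0;0 0 0 0 0 0"
  grip: -0.1

```text
time_s: 41.38
tool_pos: [0.5738, -0.382, 0.2467]
eef_rot: [[0.169, 0.986, -0.003], [0.986, -0.169, 0.003], [0.003, -0.003, -1.0]]
wrist_force: [0.1, 0.8, 0.2]
opening: 0.201
grip_force: 0.0
```

Run:
```python
from h import *
p,a,R,s=st(); print(p.round(4),a,s["opening"],s["time_s"])
im,d,c=shot("wrist"); save("w7",im); np.savez("w7.npz",im=im,d=d); import pickle; pickle.dump(c,open("w7c","wb"))
X=cloud(c,d); m=(X[...,2]>.088)&(X[...,2]<.098)&(np.hypot(X[...,0]-.575,X[...,1]+.36)<.05)
P=X[m][:,:2].astype(np.float32); print(m.sum(),cv2.minAreaRect(P),P.mean(0))
q=np.argwhere(m).mean(0); print(q)
m=(X[...,2]>.05)&(X[...,2]<.066); P=X[m][:,:2].astype(np.float32); print(cv2.minAreaRect(P))
```

```text
[ 0.5738 -0.382   0.2467] 80.27045291584047 0.20053933290448267 41.3833
718 ((0.5686407089233398, -0.35597604513168335), (0.040292710065841675, 0.014079333283007145), 44.85472869873047) [ 0.5689954 -0.3553538]
[165.83426184 272.14902507]
((0.5890345573425293, -0.35982200503349304), (0.16177786886692047, 0.18039505183696747), 80.56527709960938)
```

View pics/w7.png

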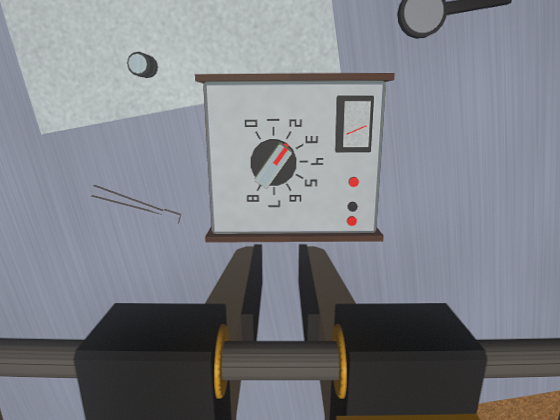

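The dial is at (274,162) with its pointer up-right between 2 and 3. It needs about -84° (clockwise) to reach 5. I'll align the fingers across the bar.

>>> send_rows:
  motion: "-0.003 0.016 -0.05 0 0 -0.885;-0.003 0.016 -0.05 0 0 -0.885;-0.003 0.016 -0.05 0 0 -0.885;-0.003 0.016 -0.05 0 0 -0.885;-0.003 0.016 -0.05 0 0 -0.885;-0.003 0.016 -0.05 0 0 -0.885;-0.003 0.016 -0.05 0 0 -0.885;-0.003 0.016 -0.05 0 0 -0.885;0 0 -0.1 0 0 0;0 0 -0.1 0 0 0;0 0 -0.1 0 0 0;0 0 0 0 0 0;0 0 0 0 0 0;0 0 0 0 0 0;0 0 0 0 0 0"

```text
time_s: 42.68
tool_pos: [0.5708, -0.3578, 0.1115]
eef_rot: [[0.708, 0.706, 0.002], [0.706, -0.708, -0.002], [0.0, 0.003, -1.0]]
wrist_force: [-0.0, -0.1, 0.3]
opening: 0.552
grip_force: 0.0
```

Run:
```python
from h import *
p,a,R,s=st(); print(p.round(4),a,s["opening"],s["time_s"])
im,d,c=shot("wrist")
X=cloud(c,d); m=(X[...,2]>.088)&(X[...,2]<.098)&(np.hypot(X[...,0]-.57,X[...,1]+.356)<.035)
P=X[m][:,:2].astype(np.float32); print(m.sum(),cv2.minAreaRect(P))
```

```text
[ 0.5708 -0.3578  0.1115] 44.91318298486534 0.5518101328992082 42.6833
1750 ((0.5691442489624023, -0.35574543476104736), (0.040598101913928986, 0.01378687471151352), 44.25762176513672)
```

>>> send_rows:
  motion: "-0.009 0.01 -0.06 0 0 0;0 0 -0.06 0 0 0;0 0 -0.06 0 0 0;0 0 0 0 0 0;0 0 0 0 0 0;0 0 0 0 0 0"

```text
time_s: 43.23
tool_pos: [0.5673, -0.3551, 0.0724]
eef_rot: [[0.709, 0.706, -0.002], [0.706, -0.709, 0.001], [-0.0, -0.002, -1.0]]
wrist_force: [-0.0, 0.1, -0.4]
opening: 0.552
grip_force: 0.0
```

>>> send_rows:
  motion: "0 0 0 0 0 0;0 0 0 0 0 0;0 0 0 0 0 0;0 0 0 0 0 0;0 0 0 0 0 0;0 0 0 0 0 0;0 0 0 0 0 0"
  grip: 1
  squeeze: 40

```text
time_s: 43.82
tool_pos: [0.57, -0.3576, 0.0736]
eef_rot: [[0.709, 0.705, 0.006], [0.705, -0.709, -0.005], [0.001, 0.007, -1.0]]
wrist_force: [8.2, -6.9, -7.2]
opening: 0.15
grip_force: 40.0
```

>>> send_rows:
  motion: "0 0 0 0 0 -0.7;0 0 0 0 0 -0.7;0 0 0 0 0 -0.7;0 0 0 0 0 -0.7;0 0 0 0 0 -0.7;0 0 0 0 0 -0.7;0 0 0 0 0 -0.7;0 0 0 0 0 -0.7;0 0 0 0 0 -0.7;0 0 0 0 0 -0.7;0 0 0 0 0 -0.7;0 0 0 0 0 -0.7;0 0 0 0 0 0;0 0 0 0 0 0"

```text
time_s: 44.98
tool_pos: [0.5697, -0.357, 0.0735]
eef_rot: [[0.999, 0.05, 0.005], [0.05, -0.999, -0.003], [0.005, 0.004, -1.0]]
wrist_force: [7.4, -4.6, -5.7]
opening: 0.149
grip_force: 40.0
```

>>> send_rows:
  motion: "0 0 0 0 0 -0.7;0 0 0 0 0 -0.7;0 0 0 0 0 -0.7;0 0 0 0 0 -0.7;0 0 0 0 0 -0.7;0 0 0 0 0 -0.7;0 0 0 0 0 -0.7;0 0 0 0 0 -0.7;0 0 0 0 0 -0.7;0 0 0 0 0 -0.7;0 0 0 0 0 -0.7;0 0 0 0 0 -0.7;0 0 0 0 0 0;0 0 0 0 0 0;0 0 0 0 0 0"

```text
time_s: 46.23
tool_pos: [0.5699, -0.3564, 0.0736]
eef_rot: [[0.776, -0.631, 0.005], [-0.631, -0.776, -0.003], [0.005, -0.001, -1.0]]
wrist_force: [6.4, -3.3, -4.7]
opening: 0.149
grip_force: 40.0
```

Run:
```python
from h import *
p,a,R,s=st(); print(p.round(4),a,s["opening"],s["moment"].round(2) if hasattr(s["moment"],"round") else s["moment"])
im,d,c=shot("wrist")
X=cloud(c,d); m=(X[...,2]>.086)&(X[...,2]<.098)&(np.hypot(X[...,0]-.57,X[...,1]+.356)<.03)
P=X[m][:,:2].astype(np.float32); print(m.sum(),cv2.minAreaRect(P))
```

```text
[ 0.5699 -0.3564  0.0736] -39.14726909061386 0.1491773808483742 [-0.35 -1.26 -0.08]
3231 ((0.5715366005897522, -0.35577085614204407), (0.03815039247274399, 0.038145724684000015), 13.020447731018066)
```

>>> send_rows:
  motion: "0 0 0 0 0 0;0 0 0 0 0 0;0 0 0 0 0 0;0 0 0 0 0 0"
  grip: -0.1

```text
time_s: 46.62
tool_pos: [0.5677, -0.3554, 0.0733]
eef_rot: [[0.776, -0.631, -0.0], [-0.631, -0.776, 0.0], [-0.0, 0.0, -1.0]]
wrist_force: [-0.1, 0.7, -0.8]
opening: 0.414
grip_force: 0.0
```

>>> send_rows:
  motion: "0 0 0.1 0 0 0;0 0 0.15 0 0 0;0 0 0.15 0 0 0;-0.1 -0.05 0.15 0 0 0;-0.1 -0.05 0.1 0 0 0;0 0 0 0 0 0;0 0 0 0 0 0;0 0 0 0 0 0"

```text
time_s: 47.28
tool_pos: [0.5277, -0.3748, 0.202]
eef_rot: [[0.776, -0.631, -0.001], [-0.631, -0.776, 0.002], [-0.002, -0.001, -1.0]]
wrist_force: [-0.5, 0.4, -0.9]
opening: 0.552
grip_force: 0.0
```

Run:
```python
from h import *
p,a,R,s=st(); print(p.round(4),a,s["opening"],s["time_s"])
im,d,c=shot("wrist"); save("w8",im)
X=cloud(c,d); m=(X[...,2]>.088)&(X[...,2]<.098)&(np.hypot(X[...,0]-.57,X[...,1]+.356)<.035)
P=X[m][:,:2].astype(np.float32); print(m.sum(),cv2.minAreaRect(P))
m=(X[...,2]>.052)&(X[...,2]<.066)&(np.hypot(X[...,0]-.57,X[...,1]+.356)<.2); P=X[m][:,:2].astype(np.float32); print(cv2.minAreaRect(P))
```

```text
[ 0.5277 -0.3748  0.202 ] -39.131452548514744 0.5518383852628536 47.2833
966 ((0.5690678954124451, -0.35637208819389343), (0.014314902946352959, 0.03990035131573677), 50.34708023071289)
((0.5892864465713501, -0.35882601141929626), (0.16205783188343048, 0.17981502413749695), 80.31839752197266)
```

View pics/w8.png

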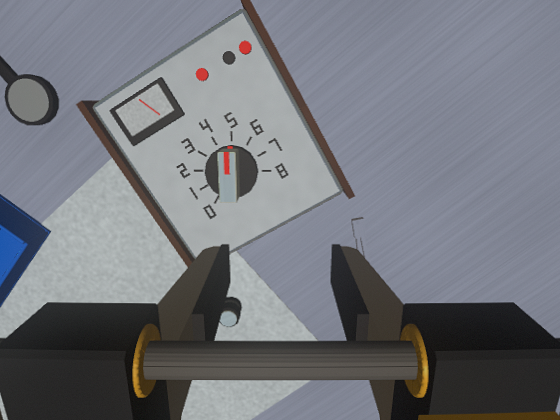

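The pointer is on 5. The bar angle is -39.65° against a target of -39.6°. Last look at the whole scene.

Run:
```python
from h import *
p=shot("top"); q=shot("side")
X=cloud(p[2],p[1])
save("fin",np.hstack([cv2.resize(p[0][110:270,110:460],(390,178)),cv2.resize(q[0][100:400,150:450],(390,390))[:178]]) if 0 else np.vstack([cv2.resize(p[0][120:270,110:450],(760,335)),cv2.resize(q[0][170:400,150:500],(760,265))]))
```

```text
(no output)
```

View pics/fin.png

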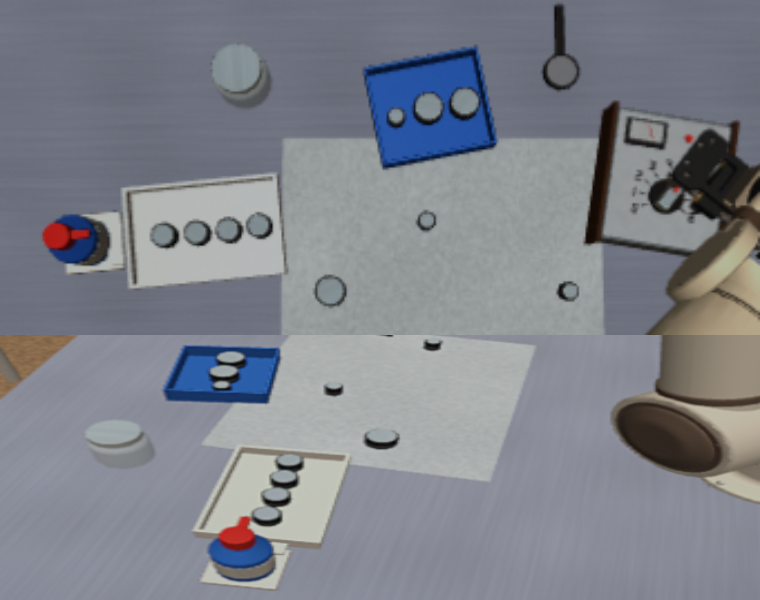

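The view shows four mediums upright in the tray, three leftovers in the bin, and s1, s2 and l1 still on the mat. The cap is up, and the jar and magnifier have not moved. Handing in.

```bash
python3 -c "
from rig import finish_job
print(finish_job())"
```

```text
the job is handed in; nothing more can be done
None
```

The job is handed in: three leftovers are in the bin, four medium heads stand separately on the tray floor, the cap was pressed fully down and released, and the dial is on 5, with no sign of the jar, tweezers or magnifier being disturbed.

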